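# Drop the eccentric cam and close the tack-weld jig

### The job

Ready the tack-welding jig: first push the lever post to turn the eccentric cam to its low point, so that its lever points straight along the slide's forward travel and its narrow side faces the slide's roller; only then push the slide fully forward from behind, so that it butts the loose steel coupon tight against the clamped one. Work gently with the fingertips only: pinch or lift nothing, do not touch the loose coupon (only the slide may move it), and leave the other things on the bench as they are.

Things in the scene. Friction and masses are not known exactly. Their poses are not given: they have to be found in the camera images.
- jig: Dark steel base plate 320 x 260 x 15 mm fixed to the bench, carrying everything below. Origin on its underside; its +x is the slide's forward travel, its +y is to the left of that, z up. The base plate spans x -160 to 160 and y -142 to 118 mm. The slide's centre line is y = 55 mm, the cam's pivot is at x 16.5, y -55 mm. Top of the plate at z 15 mm. A steel coupon 50 x 50 x 25 mm is fixed at x 50 to 100, y 55, under a strap clamp 84 mm high.
- slide (a joint): Slide travel in m along the jig's +x. 0 = fully back (starts 0 to 6 mm); fully forward, with the loose coupon butted against the clamped one and the cam low, it reads 0.045 (hard limit 0.048). It stays where left; pushing it takes about 3 to 8 N. When the cam is not low the roller runs into the cam and the slide stops short.
- slide_rear (a point): Centre of the slide's flat upright rear face, which faces the jig's -x and is pushed in +x. The slide is an aluminium block 64 long x 90 wide x 48 mm high, its top 65 mm above the bench; this point is 41 mm above the bench. In front the block has a steel nose 44 mm wide that meets the coupon (nose tip 80 mm ahead of the rear face).
- roller (a point): Centre of the slide's follower roller (20 mm diameter, 29 mm above the bench), on an arm that reaches from the block's right side to the line through the cam's pivot. It lies 65 mm ahead of the rear face and 110 mm to the right of the slide's centre line.
- cam (a joint): Angle of the eccentric cam in rad. 0 = low point towards the roller, lever pointing along the jig's +x. Positive turns it clockwise seen from above, i.e. lever towards the jig's -y and then -x. Starts between 1.3 and 2.4; limits -0.8 and 2.7, no stop or detent at 0. Stiff (friction): about 6 N at the post turns it, and it stays where it is left.
- cam_pivot (a point): On the cam's vertical pivot axis, at the top of the lever's hub (51 mm above the bench). The cam is a steel disc 72 mm in diameter, 14 mm thick, its centre 16 mm from the pivot towards the lever; disc from 22 to 36 mm above the bench, the lever bar 18 mm wide above it up to 43 mm.
- cam_post (a point): Middle of the upright round steel post at the end of the cam's lever, 72 mm from the pivot: 20 mm diameter, from 43 to 85 mm above the bench; this point is 64 mm above the bench. Push it sideways round the pivot.
- coupon_mid (a point): Centre of the loose steel coupon, 50 x 50 x 25 mm, 0.3 to 0.55 kg, lying on the base plate ahead of the slide's nose between two low guide strips. Not to be touched; the slide pushes it.
- butt_face (a point): Middle of the clamped coupon's face (looking to the jig's -x) that the loose coupon must end against; the loose coupon's centre is then 25 mm in front of it.
- tube_offcut: Steel tube offcut, 34 mm diameter, 45 mm high, standing on the base plate; origin under its centre. Leave it alone.
- flat_offcut: Flat offcut of grey steel 70 x 30 x 12 mm lying on the base plate; origin under its centre. Leave it alone.
- hammer: Hammer lying on the bench. Leave it alone.
- brush: Brush lying on the bench. Leave it alone.
- wrench: Wrench lying on the bench. Leave it alone.
- spray_can: Can 56 mm diameter, 160 mm high, standing on the bench. Leave it alone.
- magnet_square: Square welding magnet 90 x 90 x 22 mm lying on the bench. Leave it alone.
- coupon: The loose coupon itself; origin under its centre, 12.5 mm below point coupon_mid.
There are look-alikes about, which are no part of the job. Leave any turquoise or yellow look-alike of the coupon alone.

How it is judged:
By the outcome, as a careful person would: the job done as asked, in the order asked, and still so for the second after the job is handed in, with the robot touching nothing.
It also fails if it takes over 48 s, if anything falls off the work surface, if the arm or the gripper's body presses on something with over 40 N, if the wrist force passes 120 N, or if a joint passes its speed limit or range.

### The arm

A 6-joint arm with a two-finger parallel gripper is mounted at the origin on the work surface. World frame = base frame: x ahead of the robot, y to its left, z up, the work surface at z = 0. Lengths are in m, angles in rad, forces in N, time in s.
With the tool pointing down it reaches from about 0.35 to 0.975 m from the base axis. Payload 4.9 kg.
Tool frame: the origin (TCP) lies midway between the tips of the shut fingers; the grasp point (between the pads) lies 19 mm behind it; z points along the fingers, y is the line along which they close (so a half turn about z gives the same grasp; the last joint's range is limited). The gripper opens to 85 mm and grips with 20 to 120 N. Pads are 22 mm wide; open, the fingers measure 114 mm over their backs; the gripper's body (76 mm by 85 mm) begins 54 mm behind the grasp point. The pads swing forward as they close: fully open they stand 13 mm farther back than shut.
Start: joints at [1.004, 0.053, 1.613, -0, 1.476, -0.119], TCP at [0.271, 0.563, 0.231] pointing down, gripper open.
Joint ranges: [-3.01, 3.01], [-1.01, 2.22], [0.06, 2.58], [-1.02, 4.17], [0.09, 2.62], [-3.14, 3.14]. Speed limits (rad/s): [2.57, 2.57, 3.14, 3.14, 3.14, 3.14].

### API

Orientations are given as a rotation vector (axis times angle).
In Python, from station import ctrl, optics, job gives the robot as it stands.
- The arm moves only by the shell command python3 -m jog 'ROWS' [OPENING] [FORCE]. ROWS is JSON, a list of rows, each a list of 2 entries, a list of its own where there are three numbers: the shift along the tool's x, y, z in m, then the turn, a rotation vector about the tool's x, y, z in rad. A call has 1 to 5 rows; each row is the pose to reach, as a shift and turn from the pose commanded when the call began, along the tool's axes at that moment; what a row does not reach only later rows make up. A row lasts 1/10 s, in which the tool goes at most 50 mm and 8.59 degrees, less where a joint would pass 70% of its speed; a pose out of reach is approached as far as the arm can. A call with a gripper value outside its range is refused whole. OPENING is the opening, from 0 (shut) to 1 (fully open), set as the call begins (- or left out, the last holds). The fingers move at their own pace and stop on an object; FORCE is the grip in N (left out, the last holds). Time passes only in rows, so rows that repeat a pose let the fingers close. It gives the time, the measured TCP pose, the force, the opening and the grip force at its end, in the units of the state.
- ctrl.get_obs(): the state, without advancing time (a new reading comes with each control period).
- optics.get_image(name): name is "side" or "top" or "wrist"; returns a dict with "image" (480x640x3 uint8, blue, green, red), "fx", "fy", "cx", "cy" (pixels), "rvec" (rotation vector, rad) and "tvec" (3), from world to camera coordinates, as OpenCV has them; the wrist camera has in their place "mount" (4x4, takes a point from camera to tool coordinates, whose origin is the TCP and whose axes are the flange's). Camera axes: x right, y down, z forward; pixel columns grow to the right and rows downward; lengths in m; the calibration is good to about 2 mm. A picture is of the moment at which its call begins: read the wrist's pose just before it. There is no depth.
- job.finish_job(): hands the job in; it is judged then, once.
The state is a dict: "t": time; "q": joint angles; "dq": joint speeds; "effort": joint torques, N m; "tool_pos": TCP position; "tool_rot": TCP orientation; "contact_force": force on the tool from outside, world axes, zero at the start; "wrist_torque": the same for the moment, N m; "opening": finger opening in m; "grip_force": force on a finger pad.
Only numpy, scipy, OpenCV 4.12 (cv2) and the standard library are available. Lean on these libraries where they do the work, as an engineer would, in place of code of your own. Each camera call takes 0.05 s, during which the arm holds its last target. There are 200 camera calls.

## Working session

There is one attempt and no reset: what is moved stays moved. The work goes in short steps, Python scripts to look and compute and a shell command to move; the robot and the scene stay as the last step left them, time stands still between calls to the robot, and variables do not carry over. Pictures are saved under pics/ and viewed, at most 10 in all, crops included, and the job is handed in when it is done.

```bash
mkdir -p pics; ls; python3 - <<'E'
from station import ctrl, optics
import cv2
print(ctrl.get_obs())
for n in("top","side"):
    d=optics.get_image(n); cv2.imwrite(f"pics/{n}0.png",d["image"]); print(n,{k:v for k,v in d.items() if k!="image"})
E
```

```text
pics
{'t': 0.0, 'q': array([ 1.00398340e+00,  5.33010615e-02,  1.61427981e+00, -4.03950488e-06,
        1.47600505e+00, -1.18956535e-01]), 'dq': array([ 1.50436918e-03,  1.43909208e-03, -5.33553857e-04,  6.10413540e-05,
       -1.85637547e-04,  6.25521457e-04]), 'effort': array([ 4.02487121e-04, -3.93700433e+01, -3.70159650e+01, -1.63366867e-04,
        7.37683353e-03, -1.31318956e-05]), 'tool_pos': array([0.2702884 , 0.56284725, 0.23010609]), 'tool_rot': array([-6.97477732e-01, -3.06250455e+00,  2.95024792e-03]), 'contact_force': array([-0.52457679, -0.33754437, -1.10196694]), 'wrist_torque': array([-0.02260518,  0.03739729, -0.01528888]), 'grip_force': 0.0, 'opening': 0.0851548506609254}
top {'fx': 535.5425463107538, 'fy': 535.5425463107538, 'cx': 318.17859363661677, 'cy': 232.93092152350226, 'rvec': array([ 2.1242897 , -2.16704596,  0.13089946]), 'tvec': array([0.00888015, 0.56864997, 1.20813799])}
side {'fx': 461.0716599644506, 'fy': 461.0716599644506, 'cx': 314.55173246129897, 'cy': 242.33171133718048, 'rvec': array([ 2.36217572, -0.16884559,  0.07380047]), 'tvec': array([-0.56891973,  0.07774396,  1.07663419])}
```

View pics/top0.png

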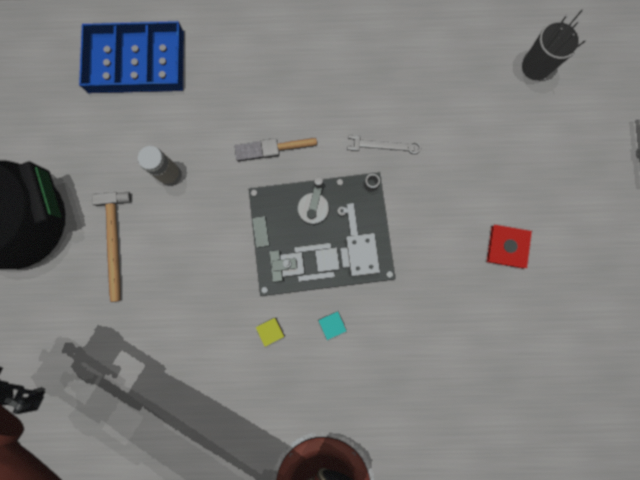

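View pics/side0.png

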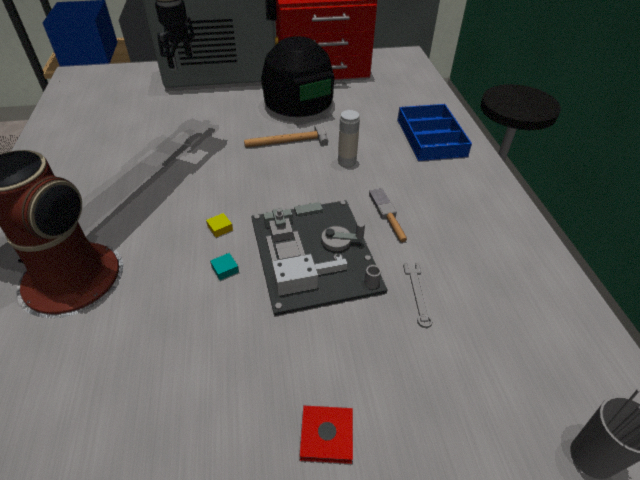

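The top view shows the jig at about (250-395, 173-295) px. The slide is at (363,255), so jig +x points left in the image (≈ world +y). The cam disc is at (313,207), with the post near (318,183). I'll enlarge this area to measure it.

```bash
python3 - <<'E'
import cv2
a=cv2.imread("pics/top0.png")[165:305,240:405]
a=cv2.resize(a,None,fx=4.2,fy=4.2,interpolation=cv2.INTER_CUBIC)
a=cv2.convertScaleAbs(a,alpha=1.5)
cv2.imwrite("pics/crop0.png",a);print(a.shape)
E
```

```text
(588, 693, 3)
```

View pics/crop0.png

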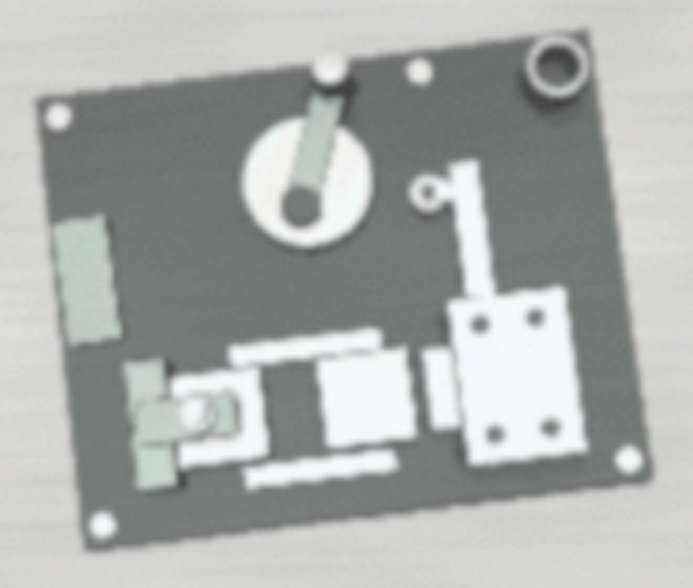

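The enlarged crop shows the plate corners at (37,99), (588,30), (653,480) and (85,550). The hub is at (302,206), the post top at (330,68), and the slide's rear top edge runs (567,287)-(587,450). The tube stands near the rear right corner at (556,68).

```bash
cat > h.py <<'E'
import numpy as np, cv2
from station import ctrl, optics
from scipy.spatial.transform import Rotation as R
from scipy.optimize import least_squares
def ray(d,uv,z):
    Rm=cv2.Rodrigues(d["rvec"])[0]; c=-Rm.T@d["tvec"]
    v=Rm.T@np.array([(uv[0]-d["cx"])/d["fx"],(uv[1]-d["cy"])/d["fy"],1]); return c+v*(z-c[2])/v[2]
def crop(u,v): return ((u+.5)/4.2-.5+240,(v+.5)/4.2-.5+165)
E
python3 - <<'E'
from h import *
d=optics.get_image("top")
P=[(37,99),(588,30),(653,480),(85,550)]
J=np.array([[.16,-.142],[-.16,-.142],[-.16,.118],[.16,.118]])
W=np.array([ray(d,crop(*p),.015)[:2] for p in P])
rot=lambda a:np.array([[np.cos(a),-np.sin(a)],[np.sin(a),np.cos(a)]])
f=lambda p:(J@rot(p[2]).T+p[:2]-W).ravel()
s=least_squares(f,[.5,0,1.6]);p=s.x;print("jig",p,"res mm",np.round(s.fun*1e3,1))
np.save("jig.npy",p)
tj=lambda w:rot(p[2]).T@(w[:2]-p[:2])
for n,uv,z in [("hub",(302,206),.051),("post",(330,68),.085),("disc",(307,182),.036),("rearR",(567,287),.065),("rearL",(587,450),.065),("frontR",(448,300),.065),("frontL",(469,465),.065),("coupon",(367,397),.040),("clamped",(218,415),.04),("tube",(556,68),.060)]:
    w=ray(d,crop(*uv),z); print(n,np.round(w,4),"jig mm",np.round(tj(w)*1e3,1))
E
```

```text
jig [ 0.55997022 -0.0093599   1.67471713] res mm [ 0.7  1.1  0.6 -1.  -0.4 -0.7 -0.9  0.6]
hub [0.6123 0.012  0.051 ] jig mm [ 15.8 -54.3]
post [ 0.6817 -0.0053  0.085 ] jig mm [  -8.6 -121.5]
disc [0.6285 0.0093 0.036 ] jig mm [ 11.4 -70. ]
rearR [ 0.5624 -0.1311  0.065 ] jig mm [-121.3   10.2]
rearL [ 0.474  -0.1389  0.065 ] jig mm [-119.9   98.9]
frontR [ 0.5566 -0.0665  0.065 ] jig mm [-56.5   9.3]
frontL [ 0.4672 -0.0755  0.065 ] jig mm [-56.1  99.1]
coupon [ 0.507  -0.0217  0.04  ] jig mm [-6.8 53.9]
clamped [0.4988 0.0604 0.04  ] jig mm [75.7 53.7]
tube [ 0.6849 -0.1295  0.06  ] jig mm [-132.5 -111.7]
```

```bash
cat >> h.py <<'E'
JP=np.load("jig.npy")
c_,s_=np.cos(JP[2]),np.sin(JP[2])
def j2w(x,y): return np.array([JP[0]+c_*x-s_*y, JP[1]+s_*x+c_*y])
def w2j(w): d=np.array(w[:2])-JP[:2]; return np.array([c_*d[0]+s_*d[1],-s_*d[0]+c_*d[1]])
def tgt(xy,z,yaw):
    "shift/turn to TCP at xy,z, tool down, tool y at world yaw (deg)"
    o=ctrl.get_obs(); A=R.from_rotvec(o["tool_rot"]); a=np.radians(yaw)
    y=np.array([np.cos(a),np.sin(a),0]); zt=np.array([0,0,-1.]); x=np.cross(y,zt)
    B=R.from_matrix(np.c_[x,y,zt])
    print("shift",np.round(A.inv().apply(np.r_[xy,z]-o["tool_pos"]),4),"turn",np.round((A.inv()*B).as_rotvec(),3))
def post(phi,lead=0,r=.072):
    "TCP spot on the arc for cam angle phi (deg), moved along ccw tangent by lead"
    a=np.radians(-phi); return j2w(.0165+r*np.cos(a)-lead*np.sin(a), -.055+r*np.sin(a)+lead*np.cos(a))
E
python3 - <<'E'
from h import *
print(post(110.7),np.degrees(JP[2]))
tgt(post(110.7),.17,JP[2]*180/np.pi-110.7-90)
E
```

```text
[ 0.68259055 -0.00556977] 95.95422317492118
shift [-0.6178 -0.3339  0.0607] turn [-1.000e-03  2.000e-03  2.951e+00]
```

```bash
r='[-0.618,-0.334,0.061],[0,0,2.95]'; python3 -m jog '[[[-0.618,-0.334,0.061],[0,0,2.95]],[[-0.618,-0.334,0.061],[0,0,2.95]],[[-0.618,-0.334,0.061],[0,0,2.95]],[[-0.618,-0.334,0.061],[0,0,2.95]],[[-0.618,-0.334,0.061],[0,0,2.95]]]' 0.45; python3 -c "
from h import *
tgt(post(110.7),.17,-104.7)"
```

```text
t: 0.65
tool_pos: [0.4174, 0.36, 0.2092]
tool_rot: [-1.778, -2.59, 0.0]
contact_force: [0.6, 1.3, -0.3]
opening: 0.0385
grip_force: 0.0
shift [-0.4364  0.1162  0.0393] turn [-0.     0.     2.195]
```

```bash
python3 -m jog '[[[-0.436,0.116,0.039],[0,0,2.195]],[[-0.436,0.116,0.039],[0,0,2.195]],[[-0.436,0.116,0.039],[0,0,2.195]],[[-0.436,0.116,0.039],[0,0,2.195]],[[-0.436,0.116,0.039],[0,0,2.195]]]'; python3 -c "
from h import *
tgt(post(110.7),.17,-104.7)"
```

```text
t: 1.15
tool_pos: [0.5649, 0.1591, 0.1878]
tool_rot: [-2.604, -1.757, 0.0]
contact_force: [-0.3, -0.2, -0.5]
opening: 0.0385
grip_force: 0.0
shift [-0.1087  0.1707  0.0177] turn [-0.     0.     1.444]
```

```bash
python3 -m jog '[[[-0.109,0.171,0.018],[0,0,1.444]],[[-0.109,0.171,0.018],[0,0,1.444]],[[-0.109,0.171,0.018],[0,0,1.444]],[[-0.109,0.171,0.018],[0,0,1.444]],[[-0.109,0.171,0.018],[0,0,1.444]]]'; python3 -c "
from h import *
tgt(post(110.7),.17,-104.7)"
```

```text
t: 1.65
tool_pos: [0.6847, -0.0085, 0.1684]
tool_rot: [3.067, 0.674, -0.002]
contact_force: [-1.2, 0.8, -0.2]
opening: 0.0381
grip_force: 0.0
shift [-0.0007 -0.0035 -0.0016] turn [0.001 0.001 0.689]
```

```bash
python3 -m jog '[[[0,-0.003,-0.002],[0,0,0.689]],[[0,-0.003,-0.002],[0,0,0.689]],[[0,-0.003,-0.002],[0,0,0.689]],[[0,-0.003,-0.002],[0,0,0.689]],[[0,-0.003,-0.002],[0,0,0.689]]]'; python3 - <<'E'
from h import *
tgt(post(110.7),.052,-104.7)
o=ctrl.get_obs(); d=optics.get_image("wrist"); cv2.imwrite("pics/w1.png",d["image"])
A=R.from_rotvec(o["tool_rot"]).as_matrix(); M=d["mount"]
def proj(w):
    p=np.linalg.inv(M)@np.r_[A.T@(w-o["tool_pos"]),1]; return (d["fx"]*p[0]/p[2]+d["cx"],d["fy"]*p[1]/p[2]+d["cy"])
print("post top expected",proj(np.r_[post(110.7),.085]),"hub",proj(np.r_[j2w(.0165,-.055),.051]))
E
```

```text
t: 2.15
tool_pos: [0.6815, -0.0006, 0.1715]
tool_rot: [3.117, -0.392, -0.002]
contact_force: [0.4, 0.0, 0.2]
opening: 0.0383
grip_force: 0.0
shift [0.0024 0.0045 0.1195] turn [0.    0.001 0.007]
post top expected (np.float64(331.88643294789944), np.float64(241.22812082000402)) hub (np.float64(329.5291314180272), np.float64(315.6932728437887))
```

View pics/w1.png

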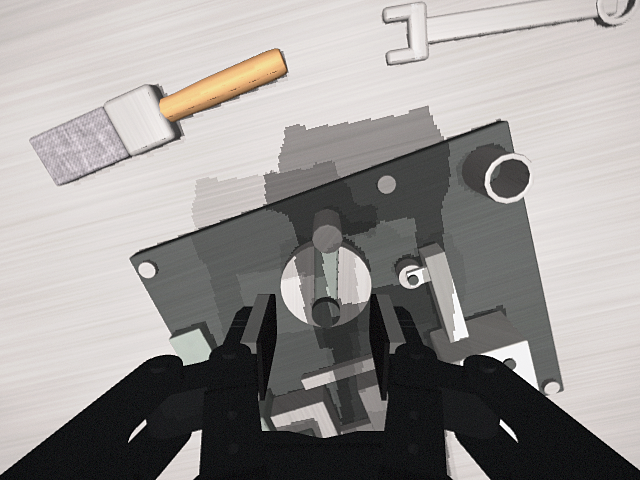

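The post top is at (327,238) and the hub at (326,312), against predictions of (332,241) and (330,316). They agree to about 3 mm, and the fingers straddle the post. I'll lower the fingers.

```bash
python3 -m jog '[[[0.002,0.0045,0.04],[0,0,0]],[[0.002,0.0045,0.08],[0,0,0]],[[0.002,0.0045,0.12],[0,0,0]],[[0.002,0.0045,0.12],[0,0,0]],[[0.002,0.0045,0.12],[0,0,0]]]'; python3 - <<'E'
from h import *
for p in (100,88,76): tgt(post(p,.01),.052,95.95-90-p)
E
```

```text
t: 2.7
tool_pos: [0.682, -0.0054, 0.0516]
tool_rot: [3.118, -0.383, -0.003]
contact_force: [0.2, 0.4, 1.1]
opening: 0.0385
grip_force: 0.0
shift [-0.0022 -0.0232 -0.0004] turn [ 0.     0.002 -0.174]
shift [-0.0084 -0.0371 -0.0004] turn [-0.     0.002 -0.383]
shift [-0.0173 -0.0495 -0.0004] turn [-0.     0.002 -0.593]
```

```bash
python3 - <<'E'
from h import *
for p in (107,102,97,92,87): tgt(post(p,.0092),.052,95.95-90-p)
E
```

```text
shift [ 0.     -0.0138 -0.0004] turn [ 0.     0.002 -0.052]
shift [-0.0014 -0.02   -0.0004] turn [ 0.     0.002 -0.139]
shift [-0.0033 -0.0261 -0.0004] turn [ 0.     0.002 -0.226]
shift [-0.0057 -0.0319 -0.0004] turn [-0.     0.002 -0.313]
shift [-0.0087 -0.0375 -0.0004] turn [-0.     0.002 -0.401]
```

```bash
python3 -m jog '[[[0,-0.0138,0],[0,0,-0.052]],[[-0.0014,-0.02,0],[0,0,-0.139]],[[-0.0033,-0.0261,0],[0,0,-0.226]],[[-0.0057,-0.0319,0],[0,0,-0.313]],[[-0.0087,-0.0375,0],[0,0,-0.4]]]'; python3 - <<'E'
from h import *
for p in (82,77,72,67,62): tgt(post(p,.0092),.052,95.95-90-p)
E
```

```text
t: 3.2
tool_pos: [0.6858, 0.031, 0.0556]
tool_rot: [3.127, 0.249, 0.009]
contact_force: [3.4, -6.9, -4.7]
opening: 0.0386
grip_force: 3.2
shift [-0.0038 -0.0087  0.0035] turn [ 0.005 -0.005 -0.085]
shift [-0.0054 -0.0149  0.0035] turn [ 0.005 -0.005 -0.172]
shift [-0.0076 -0.0208  0.0035] turn [ 0.006 -0.005 -0.259]
shift [-0.0102 -0.0266  0.0034] turn [ 0.006 -0.005 -0.346]
shift [-0.0133 -0.0321  0.0034] turn [ 0.006 -0.004 -0.434]
```

```bash
cat >> h.py <<'E'
def arc(p0,ps,l0=.0092,l=.0092,r=.072):
    "rows from commanded arc pose p0 to poses ps"
    a=np.radians(np.degrees(JP[2])-90-p0); y=np.array([np.cos(a),np.sin(a)]); x=np.array([-y[1],y[0]])
    for p in ps:
        d=post(p,l,r)-post(p0,l0,r); print(p,"shift",np.round([x@d,y@d],4),"turn",round(np.radians(p-p0),3))
E
python3 - <<'E'
from h import *
arc(87,(82,77,72,67,62)); arc(87,(60,54,48,42,36))
E
```

```text
82 shift [-0.0011 -0.0062] turn -0.087
77 shift [-0.0027 -0.0124] turn -0.175
72 shift [-0.0048 -0.0183] turn -0.262
67 shift [-0.0075 -0.0241] turn -0.349
62 shift [-0.0106 -0.0296] turn -0.436
60 shift [-0.012  -0.0317] turn -0.471
54 shift [-0.0166 -0.0377] turn -0.576
48 shift [-0.0218 -0.0433] turn -0.681
42 shift [-0.0276 -0.0482] turn -0.785
36 shift [-0.0338 -0.0525] turn -0.89
```

```bash
python3 -m jog '[[[-0.0011,-0.0062,0],[0,0,-0.087]],[[-0.0027,-0.0124,0],[0,0,-0.175]],[[-0.0048,-0.0183,0],[0,0,-0.262]],[[-0.0075,-0.0241,0],[0,0,-0.349]],[[-0.0106,-0.0296,0],[0,0,-0.436]]]'; python3 -c "
from h import *
o=ctrl.get_obs(); j=w2j(o['tool_pos'])-[.0165,-.055]; print(j,np.hypot(*j)); tgt(post(62,.0092),.052,5.95-62)"
```

```text
t: 3.7
tool_pos: [0.6718, 0.0592, 0.0562]
tool_rot: [2.999, 0.919, 0.012]
contact_force: [5.3, -4.2, -5.1]
opening: 0.0383
grip_force: 3.2
[ 0.04007231 -0.06329886] 0.07491685410631274
shift [-0.0027 -0.0036  0.0042] turn [ 0.007 -0.006  0.002]
```

```bash
python3 -m jog '[[[-0.0011,-0.0062,0],[0,0,-0.087]],[[-0.0027,-0.0124,0],[0,0,-0.175]],[[-0.0048,-0.0183,0],[0,0,-0.262]],[[-0.0075,-0.0241,0],[0,0,-0.349]],[[-0.0106,-0.0296,0],[0,0,-0.436]]]'; python3 -c "
from h import *
o=ctrl.get_obs(); j=w2j(o['tool_pos'])-[.0165,-.055]; print(j,np.hypot(*j)); tgt(post(37,.0092),.052,5.95-37);arc(37,(33,29,25,21,17))"
```

```text
t: 4.2
tool_pos: [0.6473, 0.0788, 0.0568]
tool_rot: [2.728, 1.545, 0.015]
contact_force: [6.6, -1.3, -4.2]
opening: 0.0385
grip_force: 3.3
[ 0.06211137 -0.04100715] 0.07442719681111862
shift [-0.0023 -0.0046  0.0047] turn [ 0.01  -0.005  0.002]
33 shift [-0.0008 -0.005 ] turn -0.07
29 shift [-0.002  -0.0099] turn -0.14
25 shift [-0.0035 -0.0148] turn -0.209
21 shift [-0.0053 -0.0195] turn -0.279
17 shift [-0.0075 -0.0241] turn -0.349
```

```bash
python3 -m jog '[[[-0.0008,-0.005,0],[0,0,-0.07]],[[-0.002,-0.0099,0],[0,0,-0.14]],[[-0.0035,-0.0148,0],[0,0,-0.209]],[[-0.0053,-0.0195,0],[0,0,-0.279]],[[-0.0075,-0.0241,0],[0,0,-0.349]]]'; python3 - <<'E'
from h import *
o=ctrl.get_obs();  tgt(post(17,.0092),.052,5.95-17)
d=optics.get_image("top")
a=cv2.resize(d["image"][165:305,240:405],None,fx=4.2,fy=4.2,interpolation=cv2.INTER_CUBIC)
cv2.imwrite("pics/crop1.png",cv2.convertScaleAbs(a,alpha=1.5))
E
```

```text
t: 4.7
tool_pos: [0.6232, 0.0858, 0.0572]
tool_rot: [2.418, 1.994, 0.016]
contact_force: [6.0, 1.2, -3.3]
opening: 0.0383
grip_force: 3.3
shift [-0.0017 -0.0053  0.0051] turn [ 0.012 -0.003  0.001]
```

View pics/crop1.png

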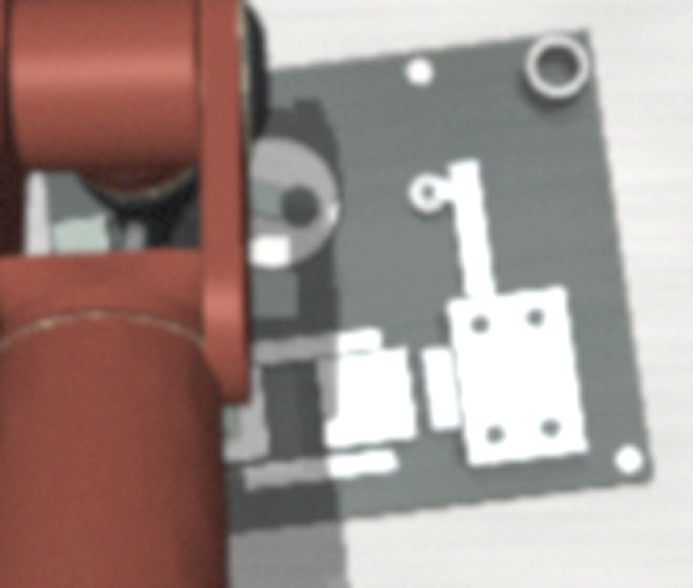

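Only the hub at (302,206) and the lever's root are visible, because the arm hides the post. From the tool pose the post is at about 21°. I'll push on nearly to zero and then look again from clear.

```bash
python3 - <<'E'
from h import *
arc(17,(14,10,6,2,-2))
E
```

```text
14 shift [-0.0006 -0.0038] turn -0.052
10 shift [-0.0017 -0.0087] turn -0.122
6 shift [-0.0031 -0.0136] turn -0.192
2 shift [-0.0048 -0.0183] turn -0.262
-2 shift [-0.0069 -0.0229] turn -0.332
```

```bash
python3 -m jog '[[[-0.0006,-0.0038,0],[0,0,-0.052]],[[-0.0017,-0.0087,0],[0,0,-0.122]],[[-0.0031,-0.0136,0],[0,0,-0.192]],[[-0.0048,-0.0183,0],[0,0,-0.262]],[[-0.0069,-0.0229,0],[0,0,-0.332]]]';python3 -m jog '[[[0,0,0],[0,0,0]],[[0,0,0],[0,0,0]]]'; python3 - <<'E'
from h import *
o=ctrl.get_obs(); tgt(post(-2,.0092),.052,5.95+2); print(w2j(o["tool_pos"])-[.0165,-.055])
o=ctrl.get_obs(); d=optics.get_image("side"); cv2.imwrite("pics/s1.png",cv2.resize(d["image"][180:320,240:400],None,fx=4,fy=4,interpolation=cv2.INTER_CUBIC))
E
```

```text
t: 5.25
tool_pos: [0.5995, 0.0844, 0.0575]
tool_rot: [2.055, 2.366, 0.016]
contact_force: [7.0, 5.2, -2.0]
opening: 0.0383
grip_force: 3.5
t: 5.45
tool_pos: [0.5989, 0.0839, 0.0573]
tool_rot: [2.059, 2.364, 0.013]
contact_force: [4.0, 3.4, 1.2]
opening: 0.0384
grip_force: 2.2
shift [-0.0004 -0.0051  0.0053] turn [ 0.011 -0.    -0.001]
[0.07222174 0.00664364]
```

View pics/s1.png

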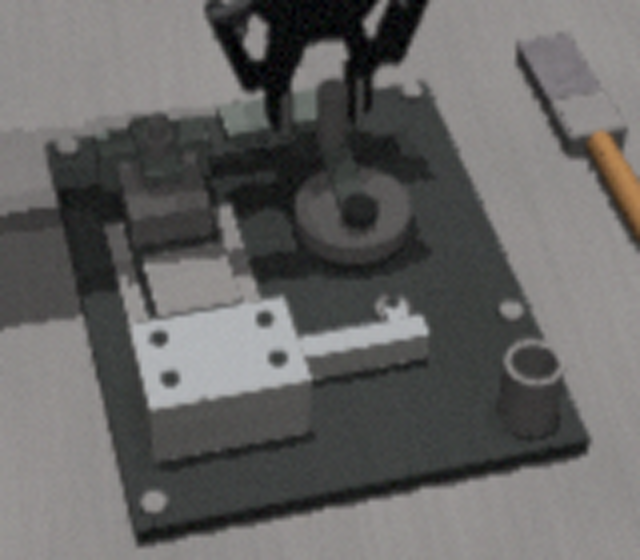

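The side view shows the post clear between the fingers, from its top at about (331,88) to its base at (345,165), with the hub at (358,210). I'll compare that with the projected post axis for several cam angles.

```bash
python3 - <<'E'
from h import *
d=optics.get_image("side")
def pr(w):
    p=cv2.projectPoints(np.array([w]),d["rvec"],d["tvec"],np.array([[d["fx"],0,d["cx"]],[0,d["fy"],d["cy"]],[0,0,1]]),None)[0].ravel()
    return np.round((p-[240,180]+.5)*4-.5,1)
print("hub",pr(np.r_[j2w(.0165,-.055),.051]),"slide rear top",pr(np.r_[j2w(-.1205,.010),.065]),pr(np.r_[j2w(-.1205,.1),.065]))
for f in (-6,-3,0,3,6,9): print(f,pr(np.r_[post(f),.085]),pr(np.r_[post(f),.064]),pr(np.r_[post(f),.045]))
im=cv2.cvtColor(d["image"],cv2.COLOR_BGR2GRAY)
for r in (202,205,208,211,214,217,220): print(r,im[r,314:336])
E
```

```text
hub [359.5 203.8] slide rear top [312.1 376.6] [148.5 407.9]
-6 [318.   87.5] [317.7 113.2] [317.3 135.9]
-3 [323.8  86.2] [323.4 111.9] [323.  134.6]
0 [329.7  85.2] [329.2 110.9] [328.7 133.5]
3 [335.6  84.3] [335. 110.] [334.5 132.7]
6 [341.6  83.7] [341.  109.3] [340.4 132. ]
9 [347.7  83.2] [346.9 108.9] [346.3 131.6]
202 [135 132 123 124 115  77  64  58  56  58  58  57  50  25  23  57  60  28
  25  69  81  78]
205 [104 108 109 108 104  68  52  55  58  56  55  51  45  21  23  56  59  26
  26  61  65  64]
208 [107 109 107 107 106  72  51  56  56  55  55  50  45  14  22  53  54  43
  49  61  64  64]
211 [49 49 49 51 48 48 49 51 55 53 53 51 43 44 39 54 54 61 59 60 62 62]
214 [37 31 28 32 30 40 49 54 53 55 53 49 40 28 30 32 32 30 36 42 39 33]
217 [29 29 30 31 28 27 44 51 47 48 47 48 50 40 33 28 30 31 27 25 26 25]
220 [28 25 24 32 31 29 25 40 46 46 51 48 56 57 43 39 32 29 30 30 30 28]
```

Measured post column centre is 322.5 px, which gives a cam angle of about +1.5 to 2°. The tool pose also gives +2°. I'll nudge it another 2.5 mm.

```bash
python3 -m jog '[[[0,-0.0015,0],[0,0,0]],[[0,-0.003,0],[0,0,0]],[[0,-0.003,0],[0,0,0]]]'; cat > m.py <<'E'
from h import *
o=ctrl.get_obs(); print(w2j(o["tool_pos"])-[.0165,-.055])
s=0
for i in range(4): d=optics.get_image("side"); s=s+cv2.cvtColor(d["image"],cv2.COLOR_BGR2GRAY)[202:209].astype(float).mean(0)/4
print(np.round(s[314:334]))
E
python3 m.py
```

```text
t: 5.85
tool_pos: [0.5962, 0.0836, 0.057]
tool_rot: [2.059, 2.363, 0.014]
contact_force: [5.1, 3.6, 2.3]
opening: 0.0387
grip_force: 3.0
[0.07221861 0.00934606]
[112. 112. 110. 107.  70.  55.  55.  56.  57.  56.  54.  47.  18.  21.
  56.  53.  27.  30.  63.  68.]
```

The post moved about 1 px, and both estimates now read about 0°. I'll release by centring the gripper on the post, then lift.

```bash
python3 -m jog '[[[0,0.01,0],[0,0,0]],[[0,0.015,0],[0,0,0]],[[0,0.015,-0.04],[0,0,0]],[[0,0.015,-0.08],[0,0,0]],[[0,0.015,-0.1],[0,0,0]]]'; python3 -m jog '[[[0,0,0],[0,0,0]]]' 0; python3 m.py; python3 - <<'E'
from h import *
tgt(j2w(-.18,.055),.16,5.95); tgt(j2w(-.15,.055),.16,5.95)
E
```

```text
t: 6.55
tool_pos: [0.6085, 0.0844, 0.1565]
tool_rot: [2.062, 2.365, 0.004]
contact_force: [0.7, 1.0, 1.1]
opening: 0.0381
grip_force: 0.0
t: 6.65
tool_pos: [0.6094, 0.0844, 0.1572]
tool_rot: [2.06, 2.364, 0.008]
contact_force: [0.1, 0.1, 0.0]
opening: 0.0252
grip_force: 0.0
[ 0.07166036 -0.00387254]
[107. 108. 107. 103.  68.  52.  53.  55.  56.  54.  52.  51.  65.  67.
  64.  62.  62.  59.  58.  60.]
shift [-0.2649 -0.1187 -0.0097] turn [-0.004 -0.     0.033]
shift [-0.2349 -0.1177 -0.0097] turn [-0.004 -0.     0.033]
```

```bash
python3 -m jog '[[[-0.245,-0.119,-0.01],[0,0,0.033]],[[-0.245,-0.119,-0.01],[0,0,0.033]],[[-0.245,-0.119,-0.01],[0,0,0.033]],[[-0.245,-0.119,-0.01],[0,0,0.033]],[[-0.245,-0.119,-0.01],[0,0,0.033]]]';  python3 - <<'E'
from h import *
tgt(j2w(-.16,.055),.036,5.95)
d=optics.get_image("top")
a=cv2.resize(d["image"][165:305,240:405],None,fx=4.2,fy=4.2,interpolation=cv2.INTER_CUBIC)
cv2.imwrite("pics/crop2.png",cv2.convertScaleAbs(a,alpha=1.5))
E
```

```text
t: 7.35
tool_pos: [0.5271, -0.1541, 0.1592]
tool_rot: [-2.1, -2.332, 0.002]
contact_force: [-0.1, -0.3, 0.4]
opening: -0.0004
grip_force: 0.0
shift [-0.0197 -0.0069  0.1232] turn [-0.003 -0.002  0.   ]
```

View pics/crop2.png

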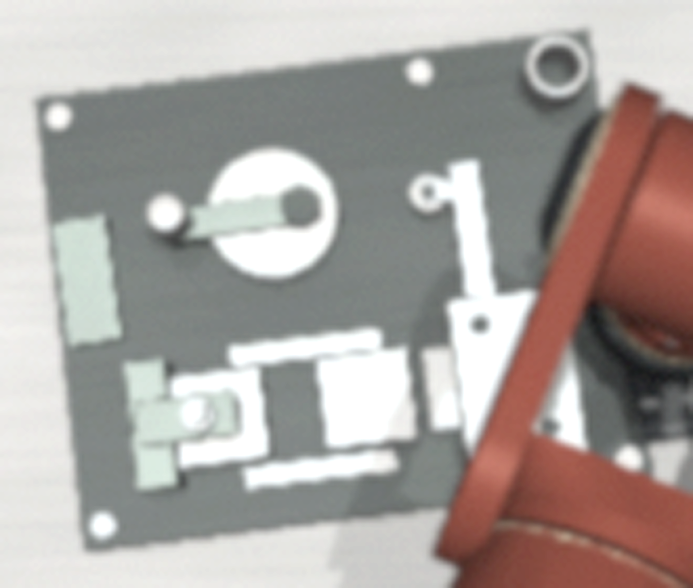

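The view now shows the cam clearly: hub (302,206), post top (165,214), disc (273,213). The slide hasn't moved yet. I'll compute the lever angle and check that the tool hasn't drifted.

```bash
python3 - <<'E'
from h import *
d=optics.get_image("top")
hub=np.array([.0165,-.055])
g=cv2.cvtColor(d["image"],cv2.COLOR_BGR2GRAY)
a=cv2.resize(g[165:305,240:405],None,fx=4.2,fy=4.2,interpolation=cv2.INTER_CUBIC)
b=(a[185:240,140:188]>110).astype(np.uint8); n,l,s,c=cv2.connectedComponentsWithStats(b); k=1+s[1:,4].argmax(); pc=c[k]+[140,185]; print("post c",pc,s[k])
for n,uv,z in [("hub",(302,206),.051),("post",pc,.085),("post eye",(165,214),.085),("disc",(273,213),.036)]:
    j=w2j(ray(d,crop(*uv),z)); v=j-hub; print(n,np.round(j*1e3,1),"cam deg",round(np.degrees(np.arctan2(-v[1],v[0])),1))
tgt(j2w(-.16,.055),.036,5.95)
E
```

```text
post c [164.73721973 211.85381166] [   6    8   39   38 1115]
hub [ 15.8 -54.3] cam deg -135.5
post [ 89.  -54.4] cam deg -0.5
post eye [ 89.  -53.2] cam deg -1.4
disc [ 32.4 -55. ] cam deg -0.1
shift [-0.0163 -0.0059  0.1236] turn [-0.003  0.    -0.007]
```

The cam is at 0 ± 1°. Next I'll lower the shut fingers behind the slide.

```bash
python3 -m jog '[[[-0.016,-0.006,0.02],[0,0,0]],[[-0.016,-0.006,0.06],[0,0,0]],[[-0.016,-0.006,0.1],[0,0,0]],[[-0.016,-0.006,0.1235],[0,0,0]],[[-0.016,-0.006,0.1235],[0,0,0]]]'; python3 -c "
from h import *
o=ctrl.get_obs(); print(w2j(o['tool_pos'])); tgt(j2w(-.13,.055),.036,5.95)"
```

```text
t: 7.95
tool_pos: [0.5203, -0.1667, 0.0316]
tool_rot: [-2.095, -2.325, 0.005]
contact_force: [-0.1, -1.2, -0.3]
opening: 0.0
grip_force: 0.0
[-0.15234731  0.05575295]
shift [ 0.0224  0.0007 -0.0043] turn [-0.01  -0.007  0.001]
```

```bash
python3 -m jog '[[[0.006,0,-0.004],[0,0,0]],[[0.012,0,-0.004],[0,0,0]],[[0.018,0,-0.004],[0,0,0]],[[0.024,0,-0.004],[0,0,0]],[[0.03,0,-0.004],[0,0,0]]]'; python3 -c "
from h import *
o=ctrl.get_obs(); print(w2j(o['tool_pos'])); tgt(j2w(-.091,.055),.036,5.95)"
```

```text
t: 8.45
tool_pos: [0.5226, -0.1399, 0.0433]
tool_rot: [2.1, 2.332, -0.0]
contact_force: [-0.3, -3.1, 1.3]
opening: 0.0004
grip_force: 1.8
[-0.12598333  0.05070284]
shift [ 0.035  -0.0043  0.0072] turn [0.002 0.003 0.001]
```

```bash
python3 -m jog '[[[0.005,0,0],[0,0,0]],[[0.01,0,0],[0,0,0]],[[0.015,0,0],[0,0,0]],[[0.02,0,0],[0,0,0]],[[0.025,0,0],[0,0,0]]]'; python3 -c "
from h import *
o=ctrl.get_obs(); print(w2j(o['tool_pos'])); tgt(j2w(-.091,.055),.036,5.95)"
```

```text
t: 8.95
tool_pos: [0.5201, -0.1162, 0.0432]
tool_rot: [2.1, 2.331, -0.002]
contact_force: [0.7, -7.7, 3.2]
opening: -0.0002
grip_force: 3.5
[-0.10213761  0.05070973]
shift [ 0.0112 -0.0043  0.0071] turn [0.002 0.004 0.   ]
```

```bash
python3 -m jog '[[[0.003,0,0],[0,0,0]],[[0.006,0,0],[0,0,0]],[[0.009,0,0],[0,0,0]]]'; python3 -m jog '[[[0.002,0,0],[0,0,0]],[[0.004,0,0],[0,0,0]],[[0.004,0,0],[0,0,0]]]'; python3 -c "
from h import *
o=ctrl.get_obs(); print(w2j(o['tool_pos']))"
```

```text
t: 9.25
tool_pos: [0.5192, -0.1073, 0.0431]
tool_rot: [2.1, 2.331, -0.002]
contact_force: [0.3, -6.0, 2.7]
opening: 0.0004
grip_force: 3.4
t: 9.55
tool_pos: [0.5188, -0.1039, 0.0432]
tool_rot: [2.099, 2.33, -0.003]
contact_force: [0.2, -8.4, 2.2]
opening: 0.0002
grip_force: 4.4
[-0.08973633  0.05071196]
```

```bash
python3 -m jog '[[[0.001,0,0],[0,0,0]],[[0.002,0,0],[0,0,0]],[[0.002,0,0],[0,0,0]]]'; python3 -m jog '[[[0.001,0,0],[0,0,0]],[[0.002,0,0],[0,0,0]],[[0.002,0,0],[0,0,0]]]'; python3 -c "
from h import *
o=ctrl.get_obs(); print(w2j(o['tool_pos']))"
```

```text
t: 9.85
tool_pos: [0.5189, -0.1039, 0.0433]
tool_rot: [2.096, 2.328, -0.007]
contact_force: [0.6, -15.4, 1.1]
opening: -0.0002
grip_force: 7.8
t: 10.15
tool_pos: [0.5189, -0.1039, 0.0433]
tool_rot: [2.094, 2.326, -0.011]
contact_force: [0.4, -23.3, -1.2]
opening: 0.0002
grip_force: 11.3
[-0.08972589  0.05064676]
```

The slide has stopped: there was no motion while the force rose to 23 N. I'll back off, lift and look.

```bash
python3 -m jog '[[[-0.01,0,0],[0,0,0]],[[-0.03,0,0],[0,0,0]],[[-0.05,0,0],[0,0,0]],[[-0.07,0,-0.03],[0,0,0]],[[-0.09,0,-0.07],[0,0,0]]]'; python3 -m jog '[[[-0.05,0,-0.04],[0,0,0]],[[-0.1,0,-0.08],[0,0,0]],[[-0.15,0,-0.08],[0,0,0]],[[-0.15,0,-0.08],[0,0,0]]]'; python3 - <<'E'
from h import *
d=optics.get_image("top")
a=cv2.resize(d["image"][165:305,240:405],None,fx=4.2,fy=4.2,interpolation=cv2.INTER_CUBIC)
cv2.imwrite("pics/crop3.png",a)
E
```

```text
t: 10.65
tool_pos: [0.5242, -0.1862, 0.1092]
tool_rot: [-2.098, -2.328, 0.001]
contact_force: [0.7, -0.2, -0.0]
opening: 0.0
grip_force: 0.0
t: 11.05
tool_pos: [0.5429, -0.3396, 0.1942]
tool_rot: [2.103, 2.329, 0.001]
contact_force: [0.2, 0.9, -0.4]
opening: 0.0004
grip_force: 0.0
```

View pics/crop3.png

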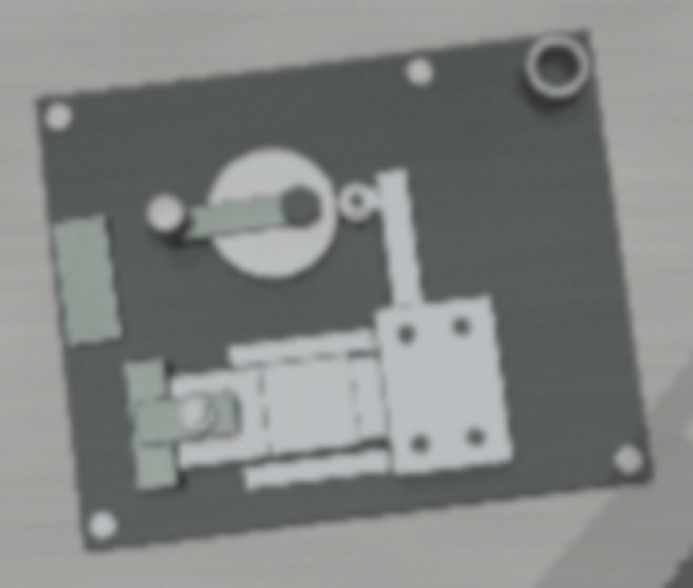

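The loose coupon sits tight against the clamped one, with the seam at about x=263 px and the nose against its other side at about 355. The roller at (356,201) stands just off the cam's low side. The lever is still along +x (post 165,214), and the tube and flat offcut haven't moved. I'm handing in.

```bash
python3 -c "
from h import *
from station import job
d=optics.get_image('top')
for p in ((490,296),(512,457)): print(w2j(ray(d,crop(*p),.065)))
print(job.finish_job())"
```

```text
[-0.07933977  0.00992645]
[-0.07953688  0.09768649]
the job is handed in; nothing more can be done
None
```

The job is handed in: the cam was turned to its low point first (0 ± 1°), then the slide was pushed forward until it stopped, with the loose coupon butted tight against the clamped one; it took about 11 s of the 48 s.

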